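Scan the painted card

TASK

A painted card lies on the scanner's glass: push the open lid fully shut, tap the red power rocker over to on (its raised right end), tap the grey mode rocker over to the picture side (its raised right end), and then tap the green start key well down and let it come up. Do it in that order with light fingertip touches, easing the lid down without slamming it; grip nothing, and leave the other things on the desk as they are.

Things in the scene. Friction and masses are not known exactly. Their poses are not given: they have to be found in the camera images.
- scanner: dark grey flatbed scanner, fixed to the desk, 280 deep (its x) x 300 wide (its y) x 53 mm high; origin: centre of its underside; x to its back, y to the user's left; turned up to 12 degrees. A control strip (70 mm deep, top 52 mm up, mid-line 105 mm before the origin) runs along its front; on it, left to right: red power rocker, grey mode rocker, round green start key
- scanner_lid (a joint): angle of the light grey lid (186 mm deep, 288 mm wide, 14 mm thick) in rad: 0 shut flat, grows as it opens (limit 1.3), found at 0.6 to 1.0. Hinged along the scanner's back, so the free front edge stands up; a friction hinge holds it where it is left, and 2 to 5 N down near that edge moves it. The shut lid gives on its sprung floating hinge, 0.4 mm per N
- lid_push (a point): point on the lid's upper (outer) face, at the middle of its width, 18 mm in from the free front edge and 170 mm from the hinge line; moves with the lid; when the lid is shut it is 53 mm above the desk and the lid's upper face is level. z is normal to the lid's upper face
- lid_hinge (a point): middle of the lid's hinge line, which runs along the scanner's y, 44 mm above the desk, 9 mm below the plane of the lid's upper face
- power_rocker (a joint): angle of the red power rocker in rad: 0 = off (left half, marked with a white ring, down; right half, marked with a white line, up), 0.30 = on (right half down and level). Shallow V rocker 26 mm deep, 47 mm long along the scanner's y, stiff: about 3 N down on the raised end tips it, it stays where it is left, and at its stop it gives 0.4 mm per N
- power_on_end (a point): the place to tap on the red rocker: middle of its raised right half, on its face, 18 mm right of the pivot; about 62 mm above the desk when off and 57 mm when on
- mode_rocker (a joint): angle of the grey mode rocker in rad: 0 = document (left half, page mark, down; right half, small landscape picture mark, up), 0.30 = picture (right half down and level). Same size and action as the power rocker
- mode_picture_end (a point): the place to tap on the mode rocker: middle of its raised right half with the picture mark, 18 mm right of the pivot; about 62 mm above the desk before and 57 mm after
- start_key (a joint): travel of the green start key in m: 0 up, 0.010 at its stop; a spring brings it back up. It works when 2.5 mm down: 1.3 N starts it moving, 4.6 N has it 2.5 mm down, 14 N at its stop
- start_top (a point): centre of the top of the round green start key, 29 mm across, 63 mm above the desk when up
- masking_tape: roll of cream masking tape lying flat, 103 mm across, 25 mm high, loose bystander; origin at the centre of its underside
- mug: white mug with grey dots, 82 mm across, 117 mm with its handle, 91 mm high, loose bystander; origin at the centre of its underside
- stapler: blue and black stapler, 34 x 130 x 47 mm high, loose bystander; origin at the centre of its underside
- glue_tube: red and white glue tube lying flat, 40 x 136 x 28 mm high, loose bystander; origin at the centre of its underside
- earbud_case: small white rounded case, 45 x 55 x 22 mm high, loose bystander; origin at the centre of its underside
- eraser: blue-sleeved white eraser, 23 x 52 x 13 mm high, loose bystander; origin at the centre of its underside
- ball_pen: red ball pen lying flat, 12 x 145 x 9 mm high, loose bystander; origin at the centre of its underside

How it is judged:
By the outcome, as a careful person would: the job done as asked, in the order asked, and still so for the second after the job is handed in, with the robot touching nothing.
It also fails if it takes over 48 s, if anything falls off the work surface, if the arm or the gripper's body presses on something with over 40 N, if the wrist force passes 120 N, or if a joint passes its speed limit or range.

ROBOT

A 6-joint arm with a two-finger parallel gripper is mounted at the origin on a cart in front of the work surface, level with it; the furniture and walls round the work are solid. World frame = base frame: x ahead of the robot, y to its left, z up, the work surface at z = 0. Lengths are in mm, angles in degrees, forces in N, time in s.
With the tool pointing down it reaches from about 300 to 850 mm from the base axis. Payload 4.2 kg.
Tool frame: the origin (TCP) lies on the centre line of the jaws, within the pads' length; the fingertips stand 14 mm ahead of it and the grasp point (between the pads) lies 5 mm behind it (env.finger_overhang is the z of the fingertips in the tool frame, in mm); z points along the fingers, y is the line along which they close (so a half turn about z gives the same grasp; the last joint's range is limited). The gripper opens to 91 mm and grips with 3 to 60 N. Pads are 32 mm wide; open, the fingers measure 118 mm over their backs; the gripper's body (76 mm by 178 mm) begins 60 mm behind the grasp point.
Start: joints at [-70.818, 18.312, 89.639, -0, 72.044, -1.146], TCP at [199.761, -539.203, 204.276] pointing down, gripper open.
Joint ranges: [-177.97, 177.97], [-48.28, 115.42], [12.27, 149.76], [-77.06, 257.06], [2.81, 150.46], [-146.56, 146.56]. Speed limits (degrees/s): [147.25, 147.25, 180, 180, 180, 180].

INTERFACE

Orientations are given as [roll, pitch, yaw] about the fixed x, y, z axes, in that order (R = Rz(yaw) Ry(pitch) Rx(roll)).
In Python, from workcell import sensors, viewer, env gives the robot as it stands. The module is installed in compiled form; this text tells all that it offers.
- The arm moves only by the tool step_arm, never from a script. Its argument "plan" is one flat list of numbers, 6 for each row, row after row: the shift along the tool's x, y, z in cm, then the turn, a rotation vector about the tool's x, y, z in rad. In form: [x, y, z, wx, wy, wz, x, y, z, wx, wy, wz, ...]. A call has 1 to 5 rows; each row shifts and turns the commanded pose from where the row before left it, along the tool's axes as they then stand; what a row does not reach is not made up. A row lasts 1/12 s, in which the tool goes at most 41.7 mm and 7.16 degrees, less where a joint would pass 70% of its speed; a pose out of reach is approached as far as the arm can. A call is refused whole if a number of a shift passes 4.17 or a number of a turn 0.125, either way. A call with a gripper value outside its range is refused whole. "hand" is the finger opening in cm, from 0 to 9.12, set as the call begins (left out, the last holds). The fingers move at their own pace and stop on an object; "newtons" is the grip in N (left out, the last holds). Time passes only in rows, so rows that do not move let the fingers close. It gives the time, the measured TCP pose, the force, the opening and the grip force at its end, in the units of the state.
- sensors.state(): the state, without advancing time (a new reading comes with each control period).
- viewer.grab_frame(name): name is "scene" or "top" or "wrist"; returns a dict with "img" (384x512x3 uint8, red, green, blue), "fx", "fy", "cx", "cy" (pixels), "k1" (the pictures are not rectified: a ray, as slopes to the right and down, at radius r is drawn at 1 + k1 r^2 times it, then the intrinsics apply), "position" and "attitude" of the camera in the world. Camera axes: x right, y down, z forward; pixel columns grow to the right and rows downward; lengths in mm; the calibration is good to about 2 mm. A picture is of the moment at which its call begins. There is no depth.
- env.job_done(): hands the job in; it is judged then, once.
Trained networks look in a picture, given as the dict that the camera call returned (one of the last four; its "shot" number tells which), for a name from the list of things; names that differ only in an ending like _2 or _b are one class to them, and where a whole thing is asked for, a point or a joint stands for the part that bears it (a point fixed in the world has none). Each returns a list of dicts, best first, with "score" (0 to 1); they miss things now and then, are a little off and sometimes report something else, mostly with a low value. They report only what shows in the picture. A call takes as long as a camera call.
- viewer.boxes_of(name, picture): "location" ([column, row] in pixels, amid what is visible of it).
- viewer.pinpoint(name, picture): "location" ([column, row] in pixels: a listed point, or the origin of a listed thing).
The state is a dict: "time_s": time; "qpos": joint angles; "qvel": joint speeds; "effort": joint torques, N m; "ee_pos": TCP position; "ee_rot": TCP orientation; "force": force on the tool from outside, world axes, zero at the start; "torque": the same for the moment, N m; "gripper_width": finger opening in mm; "gripper_force": force on a finger pad.
Only numpy, scipy, OpenCV 4.12 (cv2) and the standard library are available. Lean on these libraries where they do the work, as an engineer would, in place of code of your own. Each camera call takes 0.05 s, during which the arm holds its last target. There are 200 camera calls.

## Working session

There is one attempt and no reset: what is moved stays moved. The work goes in short steps, Python scripts to look and compute and a tool call to move; the robot and the scene stay as the last step left them, time stands still between calls to the robot, and variables do not carry over. Pictures are saved under pics/ and viewed, at most 13 in all, crops included, and the job is handed in when it is done.

Besides the shell and the picture viewer there is one more tool, called after "Call:" by a JSON object that holds its "method" and its "body". step_arm: Moves the arm, as the interface text tells. Its arguments: {"type":"object","properties":{"plan":{"type":"array","items":{"type":"number"}},"hand":{"type":"number"},"newtons":{"type":"number"}},"required":["plan"]}

```bash
mkdir -p pics; cat > h.py <<'E'
import numpy as np, cv2
from scipy.spatial.transform import Rotation as R
from workcell import sensors, viewer, env
def att(a):
    a=np.array(a,float)
    if a.shape==(3,3): return a
    if a.size==3: return R.from_euler('xyz',a,degrees=True).as_matrix()
    raise ValueError(a)
def ray(f,px):
    d=np.array([(px[0]-f['cx'])/f['fx'],(px[1]-f['cy'])/f['fy']]); u=d.copy()
    for _ in range(20): u=d/(1+f['k1']*(u@u))
    v=att(f['attitude'])@np.array([u[0],u[1],1]); return np.array(f['position'],float),v/np.linalg.norm(v)
def atz(f,px,z):
    p,v=ray(f,px); return p+v*(z-p[2])/v[2]
def tri(a,b):
    A=[];B=[]
    for f,px in (a,b):
        p,v=ray(f,px); M=np.eye(3)-np.outer(v,v); A.append(M);B.append(M@p)
    return np.linalg.lstsq(np.vstack(A),np.hstack(B),rcond=None)[0]
E
python3 - <<'E'
from h import *
np.set_printoptions(precision=1,suppress=True)
fs={n:viewer.grab_frame(n) for n in('scene','top')}
for n,f in fs.items():
    cv2.imwrite(f'pics/{n}0.png',f['img'][:,:,::-1]); print(n,f['position'],f['attitude'])
    for k,z in(('scanner',0),('lid_push',None),('lid_hinge',44),('power_on_end',62),('mode_picture_end',62),('start_top',63),('mug',0),('stapler',0),('masking_tape',0),('glue_tube',0)):
        r=viewer.pinpoint(k,f)[:2]
        print(k,[(np.round(x['score'],2),np.array(x['location']),atz(f,x['location'],z) if z is not None else '') for x in r])
a=[viewer.pinpoint('lid_push',fs[n]) for n in fs]
if all(a): print('lid',tri((fs['scene'],a[0][0]['location']),(fs['top'],a[1][0]['location'])))
print(sensors.state())
E
```

```text
scene [1295.3 -483.6  679.5] [-125.4    0.2   57.6]
scanner [(np.float64(0.78), array([247.8, 233. ]), array([634.2, -68.5,   0. ])), (np.float64(0.69), array([140. , 234.6]), array([ 476.7, -326.6,    0. ]))]
lid_push [(np.float64(0.95), array([252.9, 180. ]), ''), (np.float64(0.41), array([156.1, 265.6]), '')]
lid_hinge [(np.float64(0.89), array([280.4, 243.2]), array([755. , -46.6,  44. ]))]
power_on_end []
mode_picture_end []
start_top [(np.float64(0.5), array([199.1, 210.9]), array([ 544.6, -170.8,   63. ]))]
mug [(np.float64(0.63), array([134.7, 209.2]), array([ 353.5, -301.2,    0. ]))]
stapler [(np.float64(0.83), array([306.1, 168.5]), array([450.2, 296.2,   0. ]))]
masking_tape [(np.float64(0.8), array([261.7, 168.5]), array([363.7, 162. ,   0. ])), (np.float64(0.48), array([183.2, 195. ]), array([ 364. , -144.8,    0. ]))]
glue_tube [(np.float64(0.5), array([223.8, 183.2]), array([374.2,  -0.2,   0. ]))]
top [ 341.9   -8.1 1499. ] [-171.1   -1.2  -88.6]
scanner [(np.float64(0.73), array([258.6, 178.7]), array([632.3, -55.2,   0. ]))]
lid_push [(np.float64(0.59), array([263.
[... 569 characters left out ...]
41. , -310.5,    0. ]))]
stapler [(np.float64(0.89), array([147.6, 234. ]), array([445.5, 290.3,   0. ]))]
masking_tape [(np.float64(0.79), array([184.7, 260.5]), array([366.3, 169.4,   0. ]))]
glue_tube [(np.float64(0.72), array([242.1, 258. ]), array([379.2,  -9.5,   0. ]))]
lid [642.5 -61.1 179. ]
{'time_s': 1.2, 'qpos': array([-70.8,  18.3,  89.6,   0. ,  72. ,  -1.1]), 'qvel': array([-0. ,  0.1, -0.1,  0. , -0. ,  0. ]), 'effort': array([ -0. , -41.2, -23.2,   0.1,   0. ,   0. ]), 'ee_pos': array([ 199.8, -539.2,  204.3]), 'ee_rot': array([180. ,  -0. ,  20.3]), 'force': array([ 0.3,  0.5, -0.3]), 'torque': array([ 0.,  0., -0.]), 'gripper_force': 0.0, 'gripper_width': 91.2457551795112}
```

```bash
python3 -c "
import cv2,numpy as np
cv2.imwrite('pics/both.png',np.vstack([cv2.imread('pics/scene0.png'),cv2.imread('pics/top0.png')])[:, :][:768]) 
a=np.hstack([cv2.imread('pics/scene0.png'),cv2.imread('pics/top0.png')]);cv2.imwrite('pics/both.png',cv2.resize(a,(800,300)))"
```

```text
(no output)
```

View pics/both.png

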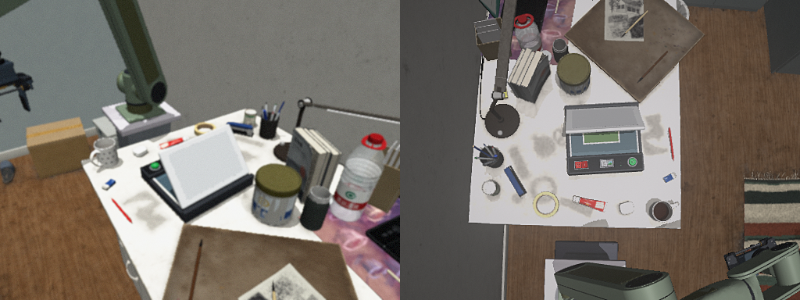

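The scene view shows the lid open with its outer face toward the back wall. In the top view the strip's rockers are left and centre and the green key is on the right. The lid is about 0.86 rad open. I'll close the fingers, rise and square up.

Call:
{"method": "step_arm", "body": {"plan": [0,0,-2.5,0,0,0.06,0,0,-2.5,0,0,0.06,0,0,-2.5,0,0,0.06,0,0,-2.5,0,0,0.06,0,0,-2.5,0,0,0.05], "hand": 0, "newtons": 5}}

```text
time_s: 1.62
ee_pos: [199.7, -539.0, 330.6]
ee_rot: [180.0, -0.0, 3.6]
force: [0.0, -0.2, 0.8]
gripper_width: 60.6
gripper_force: 0.0
```

Call:
{"method": "step_arm", "body": {"plan": [2.3,-3.3,0,0,0,0,2.3,-3.3,0,0,0,0,2.3,-3.3,0,0,0,0,2.3,-3.3,0,0,0,0,2.3,-3.3,0,0,0,0]}}

```text
time_s: 2.03
ee_pos: [304.3, -365.4, 329.4]
ee_rot: [180.0, -0.0, 3.7]
force: [1.1, -0.1, 0.4]
gripper_width: 27.4
gripper_force: 0.0
```

Call:
{"method": "step_arm", "body": {"plan": [2.3,-3.3,0,0,0,0,2.3,-3.3,0,0,0,0,2.3,-3.3,0,0,0,0,2.3,-3.3,0,0,0,0,2.3,-3.3,0,0,0,0]}}

```text
time_s: 2.45
ee_pos: [408.4, -193.1, 329.6]
ee_rot: [180.0, -0.0, 3.7]
force: [1.3, 0.3, -0.0]
gripper_width: 0.4
gripper_force: 0.0
```

Call:
{"method": "step_arm", "body": {"plan": [1.4,-2.4,0,0,0,0,1.4,-2.4,0,0,0,0,1.4,-2.4,0,0,0,0,1.4,-2.4,0,0,0,0,1.4,-2.4,0,0,0,0]}}

```text
time_s: 2.87
ee_pos: [470.4, -69.3, 329.4]
ee_rot: [180.0, -0.0, 3.7]
force: [0.3, 0.3, -0.5]
gripper_width: 0.3
gripper_force: 0.0
```

```bash
cat > look.py <<'E'
from h import *
import sys
np.set_printoptions(precision=1,suppress=True)
fs={n:viewer.grab_frame(n) for n in sys.argv[2:]}
L={}
for n,f in fs.items():
    cv2.imwrite(f'pics/{n}{sys.argv[1]}.png',f['img'][:,:,::-1]); print(n,f['position'],f['attitude'])
    for k,z in(('scanner',0),('lid_push',53),('lid_hinge',44),('power_on_end',62),('mode_picture_end',62),('start_top',63)):
        r=viewer.pinpoint(k,f)[:2]
        if r: L[n,k]=r[0]['location']
        print(k,[(np.round(x['score'],2),np.array(x['location']),atz(f,x['location'],z)) for x in r])
ns=list(fs)
for i in range(len(ns)):
    for j in range(i):
        for k in('lid_push','lid_hinge','start_top','power_on_end','mode_picture_end'):
            if (ns[i],k) in L and (ns[j],k) in L: print('tri',ns[i],ns[j],k,tri((fs[ns[i]],L[ns[i],k]),(fs[ns[j]],L[ns[j],k])))
s=sensors.state(); print(s['ee_pos'],s['ee_rot'],s['force'],s['time_s'])
E
python3 look.py 1 wrist scene top
```

```text
wrist [539.1 -64.6 509.7] [165.7  -0.1 -86.3]
scanner [(np.float64(0.76), array([252.4,  47.2]), array([631. , -56.7,   0. ]))]
lid_push []
lid_hinge []
power_on_end [(np.float64(0.77), array([200.7, 115.9]), array([527.5,   7.3,  62. ])), (np.float64(0.25), array([415.3, 155.3]), array([ 493.6, -297.9,   62. ]))]
mode_picture_end [(np.float64(0.78), array([269.7, 118.6]), array([530. , -87.2,  62. ]))]
start_top [(np.float64(0.76), array([334.5, 116.7]), array([ 538.5, -175.5,   63. ]))]
scene [1295.3 -483.6  679.5] [-125.4    0.2   57.6]
scanner [(np.float64(0.84), array([248.2, 230.6]), array([626.1, -62.1,   0. ]))]
lid_push [(np.float64(0.69), array([250.6, 179.1]), array([471.3,  45.4,  53. ]))]
lid_hinge [(np.float64(0.62), array([279.2, 242.6]), array([751.5, -47.8,  44. ]))]
power_on_end []
mode_picture_end []
start_top []
top [ 341.9   -8.1 1499. ] [-171.1   -1.2  -88.6]
scanner [(np.float64(0.78), array([258.8, 179.7]), array([629.1, -55.9,   0. ]))]
lid_push [(np.float64(0.86), array([263.4, 163.9]), array([669.2, -67.4,  53. ])), (np.float64(0.58), array([241.6, 259.1]), array([374.6,  -8. ,  53. ]))]
lid_hinge [(np.float64(0.94), array([260. , 137.2]), array([757.2, -55.3,  44. ]))]
power_on_end [(np.float64(0.56), array([237.9, 210.9]), array([519.3,   7.2,  62. ]))]
mode_picture_end []
start_top []
tri top wrist power_on_end [524.7   9.6  34.9]
tri top scene lid_push [640.  -62.5 181.1]
tri top scene lid_hinge [756.3 -53.7  50.4]
[470.  -70.7 329.3] [180.   -0.    3.7] [-0.3  0.3 -0. ] 3.9167
```

View pics/wrist1.png

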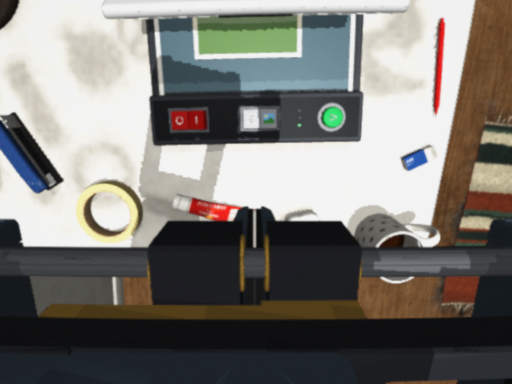

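Wrist view: red rocker's on end is near (197,120), the picture end near (268,118) and the key near (333,117). Scanner yaw is about 3.5°, so the tool is nearly square to it. Next I go over the lid.

Call:
{"method": "step_arm", "body": {"plan": [3.97,0,1.2,0,0,0,3.97,0,1.2,0,0,0,3.97,0,1.2,0,0,0,3.97,0,1.2,0,0,0,3.97,0,1.2,0,0,0]}}

```text
time_s: 4.33
ee_pos: [669.8, -57.6, 268.5]
ee_rot: [180.0, -0.0, 3.7]
force: [0.2, -0.5, 0.6]
gripper_width: 0.5
gripper_force: 0.0
```

Call:
{"method": "step_arm", "body": {"plan": [0,0,1,0,0,0,0,0,1,0,0,0,0,0,1,0,0,0,0,0,0.5,0,0,0,0,0,0,0,0,0]}}

```text
time_s: 4.75
ee_pos: [666.4, -58.0, 234.0]
ee_rot: [-180.0, 0.1, 3.7]
force: [-0.7, 0.7, -0.2]
gripper_width: 0.7
gripper_force: 0.0
```

```bash
python3 - <<'E'
from h import *
f=viewer.grab_frame('scene'); print(sensors.state()['ee_pos'],sensors.state()['force'])
c=f['img'][100:260,170:350,::-1]; cv2.imwrite('pics/c2.png',cv2.resize(c,None,fx=3.5,fy=3.5,interpolation=cv2.INTER_CUBIC))
E
```

```text
[666.90757413 -58.00494308 235.07515785] [-0.13229217 -0.52620589 -0.03199183]
```

View pics/c2.png

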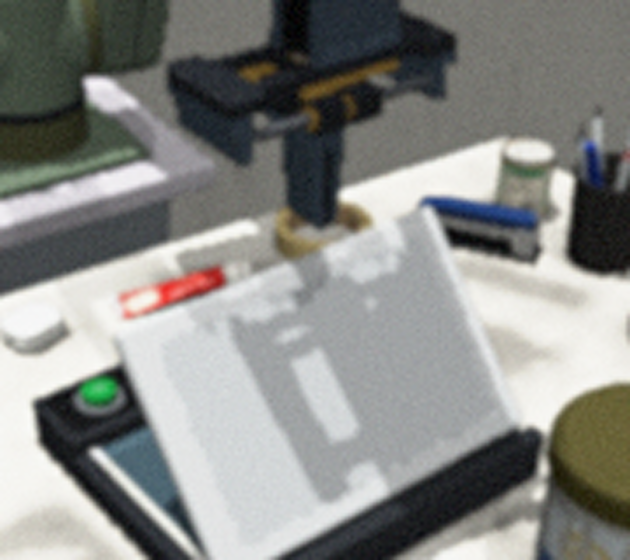

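The closed fingertips stand just above the lid's free edge, near mid-width. I'll lower to contact.

Call:
{"method": "step_arm", "body": {"plan": [0,0,0.8,0,0,0,0,0,0.7,0,0,0,0,0,0.6,0,0,0,0,0,0.5,0,0,0,0,0,0.4,0,0,0]}}

```text
time_s: 5.22
ee_pos: [667.8, -57.8, 203.4]
ee_rot: [-180.0, 0.0, 3.7]
force: [0.1, -0.3, 0.3]
gripper_width: 0.5
gripper_force: 0.0
```

Call:
{"method": "step_arm", "body": {"plan": [0,0,0.3,0,0,0,0,0,0.3,0,0,0,0,0,0.3,0,0,0,0,0,0.3,0,0,0,0,0,0.3,0,0,0]}}

```text
time_s: 5.63
ee_pos: [668.2, -57.9, 189.1]
ee_rot: [180.0, -0.0, 3.7]
force: [-0.9, -0.2, 0.1]
gripper_width: 0.2
gripper_force: 0.0
```

Call:
{"method": "step_arm", "body": {"plan": [0,0,0.3,0,0,0,0,0,0.3,0,0,0,0,0,0.3,0,0,0]}}

```text
time_s: 5.88
ee_pos: [668.1, -57.9, 180.0]
ee_rot: [180.0, -0.0, 3.7]
force: [-0.1, 0.8, -0.5]
gripper_width: 0.8
gripper_force: 0.0
```

Call:
{"method": "step_arm", "body": {"plan": [0,0,0.3,0,0,0,0,0,0.3,0,0,0]}}

```text
time_s: 6.05
ee_pos: [668.1, -57.9, 173.9]
ee_rot: [180.0, -0.0, 3.7]
force: [0.4, 0.2, 0.3]
gripper_width: 0.7
gripper_force: 0.0
```

Call:
{"method": "step_arm", "body": {"plan": [-0.3,0,0.2,0,0,0,-0.3,0,0.2,0,0,0]}}

```text
time_s: 6.22
ee_pos: [662.3, -58.3, 170.0]
ee_rot: [180.0, -0.1, 3.7]
force: [1.9, 0.7, -0.2]
gripper_width: 0.7
gripper_force: 0.8
```

Call:
{"method": "step_arm", "body": {"plan": [-0.3,0,0.2,0,0,0,-0.3,0,0.2,0,0,0]}}

```text
time_s: 6.38
ee_pos: [656.5, -58.7, 166.5]
ee_rot: [180.0, -0.1, 3.7]
force: [2.6, -0.1, 0.9]
gripper_width: 0.4
gripper_force: 0.8
```

```bash
python3 - <<'E'
from h import *
f=viewer.grab_frame('scene'); g=viewer.grab_frame('top');s=sensors.state();print(s['ee_pos'],s['force'],s['torque'])
for k in('lid_push','lid_hinge'):
    a,b=viewer.pinpoint(k,f),viewer.pinpoint(k,g); print(k,a[:1],b[:1])
    if a and b: print(tri((f,a[0]['location']),(g,b[0]['location'])))
c=f['img'][100:260,170:350,::-1]; cv2.imwrite('pics/c3.png',cv2.resize(c,None,fx=3.5,fy=3.5,interpolation=cv2.INTER_CUBIC))
E
```

```text
[655.59725666 -58.72520797 166.1994185 ] [ 1.15705142 -0.31056174  0.14086215] [ 0.05894698 -0.15297505  0.00077888]
lid_push [{'location': [252.7, 179.9], 'score': 0.74}] [{'location': [263.1, 168.0], 'score': 0.85}]
[632.73923554 -57.67268126 172.59868061]
lid_hinge [{'location': [276.7, 243.1], 'score': 0.69}] []
```

View pics/c3.png

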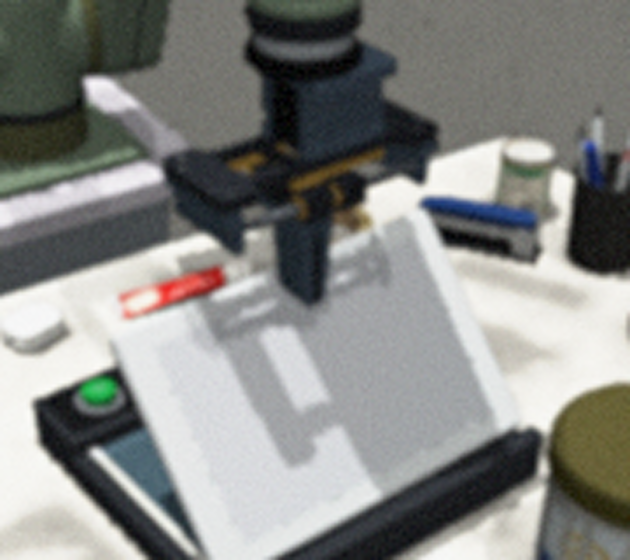

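Contact made at about 2.5 N, with the fingertip on the outer face below the free edge. Now I follow the arc down gently.

Call:
{"method": "step_arm", "body": {"plan": [-0.2,0,0.19,0,0,0,-0.2,0,0.19,0,0,0,-0.2,0,0.19,0,0,0,-0.2,0,0.19,0,0,0,-0.2,0,0.19,0,0,0]}}

```text
time_s: 7.1
ee_pos: [645.9, -59.4, 156.6]
ee_rot: [180.0, -0.0, 3.7]
force: [0.8, -0.5, 1.5]
gripper_width: 0.5
gripper_force: 0.8
```

Call:
{"method": "step_arm", "body": {"plan": [-0.2,0,0.19,0,0,0,-0.2,0,0.19,0,0,0,-0.2,0,0.19,0,0,0,-0.2,0,0.19,0,0,0,-0.2,0,0.19,0,0,0]}}

```text
time_s: 7.52
ee_pos: [636.1, -59.9, 147.0]
ee_rot: [180.0, -0.0, 3.7]
force: [1.8, 0.3, 0.7]
gripper_width: 0.3
gripper_force: 0.7
```

Call:
{"method": "step_arm", "body": {"plan": [-0.18,0,0.24,0,0,0,-0.18,0,0.24,0,0,0,-0.18,0,0.24,0,0,0,-0.18,0,0.24,0,0,0,-0.18,0,0.24,0,0,0]}}

```text
time_s: 7.93
ee_pos: [626.9, -60.6, 135.0]
ee_rot: [180.0, 0.0, 3.7]
force: [1.7, -0.1, 1.2]
gripper_width: 0.5
gripper_force: 0.7
```

Call:
{"method": "step_arm", "body": {"plan": [-0.18,0,0.24,0,0,0,-0.18,0,0.24,0,0,0,-0.18,0,0.24,0,0,0,-0.18,0,0.24,0,0,0,-0.18,0,0.24,0,0,0]}}

```text
time_s: 8.35
ee_pos: [618.0, -61.0, 123.0]
ee_rot: [-180.0, -0.0, 3.7]
force: [1.8, 0.5, 0.4]
gripper_width: 0.6
gripper_force: 0.6
```

```bash
python3 - <<'E'
from h import *
f=viewer.grab_frame('scene'); g=viewer.grab_frame('top');s=sensors.state();print(s['ee_pos'],s['force'],s['torque'])
for k in('lid_push','lid_hinge'):
    a,b=viewer.pinpoint(k,f),viewer.pinpoint(k,g); print(k,a[:1],b[:1])
    if a and b: print(tri((f,a[0]['location']),(g,b[0]['location'])))
c=f['img'][100:260,170:350,::-1]; cv2.imwrite('pics/c4.png',cv2.resize(c,None,fx=3.5,fy=3.5,interpolation=cv2.INTER_CUBIC))
E
```

```text
[617.41913985 -60.95825034 122.67531747] [ 0.9025533  -0.07766494  0.01432648] [-0.02437213 -0.09019038  0.02520829]
lid_push [{'location': [244.3, 188.3], 'score': 0.86}] [{'location': [263.4, 183.0], 'score': 0.91}]
[597.51371326 -61.39024648 128.04947543]
lid_hinge [{'location': [279.8, 243.3], 'score': 0.67}] []
```

View pics/c4.png

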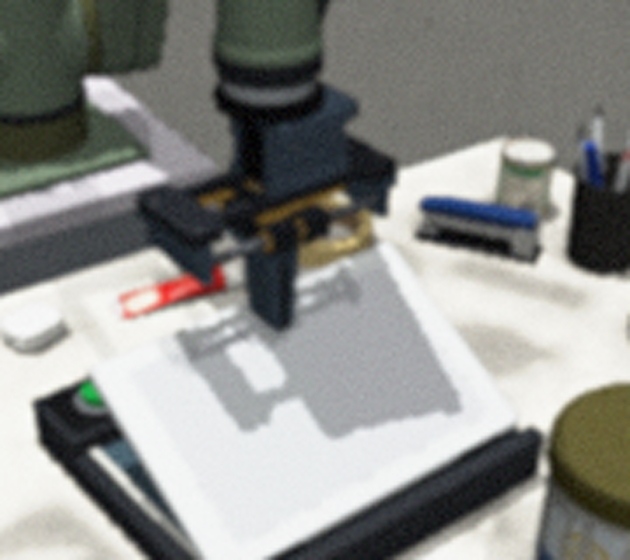

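The lid is following, now about 0.46 rad, with the fingertip on the upper face near mid-width. I carry on down.

Call:
{"method": "step_arm", "body": {"plan": [-0.13,0,0.28,0,0,0,-0.13,0,0.28,0,0,0,-0.13,0,0.28,0,0,0,-0.13,0,0.28,0,0,0,-0.13,0,0.28,0,0,0]}}

```text
time_s: 9.07
ee_pos: [611.3, -61.6, 108.9]
ee_rot: [180.0, 0.0, 3.7]
force: [0.1, 0.4, 2.0]
gripper_width: 0.6
gripper_force: 0.6
```

Call:
{"method": "step_arm", "body": {"plan": [-0.12,0,0.28,0,0,0,-0.12,0,0.28,0,0,0,-0.12,0,0.28,0,0,0,-0.12,0,0.28,0,0,0,-0.12,0,0.28,0,0,0]}}

```text
time_s: 9.48
ee_pos: [605.6, -62.0, 95.0]
ee_rot: [180.0, -0.0, 3.7]
force: [-0.3, -0.4, 1.0]
gripper_width: 0.0
gripper_force: 0.6
```

Call:
{"method": "step_arm", "body": {"plan": [-0.1,0,0.25,0,0,0,-0.1,0,0.25,0,0,0,-0.1,0,0.25,0,0,0,-0.1,0,0.25,0,0,0,-0.1,0,0.25,0,0,0]}}

```text
time_s: 9.9
ee_pos: [601.1, -62.3, 82.6]
ee_rot: [180.0, -0.1, 3.7]
force: [1.3, -0.3, 0.1]
gripper_width: 0.3
gripper_force: 0.5
```

Call:
{"method": "step_arm", "body": {"plan": [-0.06,0,0.2,0,0,0,-0.06,0,0.2,0,0,0,-0.06,0,0.2,0,0,0,-0.06,0,0.2,0,0,0,-0.06,0,0.2,0,0,0]}}

```text
time_s: 10.32
ee_pos: [597.8, -62.4, 72.6]
ee_rot: [180.0, -0.0, 3.7]
force: [0.8, -0.2, 0.3]
gripper_width: 0.6
gripper_force: 0.5
```

Call:
{"method": "step_arm", "body": {"plan": [-0.05,0,0.12,0,0,0,-0.05,0,0.12,0,0,0,-0.03,0,0.1,0,0,0,0,0,0.1,0,0,0]}}

```text
time_s: 10.65
ee_pos: [596.3, -62.5, 68.3]
ee_rot: [180.0, 0.0, 3.7]
force: [-0.3, 0.0, 0.8]
gripper_width: 0.5
gripper_force: 0.5
```

Call:
{"method": "step_arm", "body": {"plan": [0,0,0.1,0,0,0,0,0,0.1,0,0,0,0,0,0,0,0,0]}}

```text
time_s: 10.9
ee_pos: [595.9, -62.5, 66.0]
ee_rot: [-180.0, 0.1, 3.7]
force: [-0.3, 0.1, 2.0]
gripper_width: 0.7
gripper_force: 0.4
```

Call:
{"method": "step_arm", "body": {"plan": [0,0,0.08,0,0,0,0,0,0.08,0,0,0,0,0,0,0,0,0]}}

```text
time_s: 11.15
ee_pos: [596.2, -62.5, 64.5]
ee_rot: [180.0, 0.0, 3.7]
force: [-1.1, -0.5, 0.7]
gripper_width: 0.4
gripper_force: 0.5
```

Call:
{"method": "step_arm", "body": {"plan": [0,0,0.06,0,0,0,0,0,0.06,0,0,0,0,0,0,0,0,0]}}

```text
time_s: 11.4
ee_pos: [596.4, -62.5, 63.4]
ee_rot: [180.0, 0.0, 3.7]
force: [-0.3, -0.4, 1.1]
gripper_width: 0.4
gripper_force: 0.5
```

Call:
{"method": "step_arm", "body": {"plan": [0,0,0.08,0,0,0,0,0,0.08,0,0,0,0,0,0,0,0,0]}}

```text
time_s: 11.65
ee_pos: [596.4, -62.5, 61.8]
ee_rot: [180.0, 0.0, 3.7]
force: [-0.4, 0.3, -0.5]
gripper_width: 0.2
gripper_force: 0.5
```

```bash
python3 - <<'E'
from h import *
f=viewer.grab_frame('scene'); g=viewer.grab_frame('top');s=sensors.state();print(s['ee_pos'],s['force'],s['torque'],env.finger_overhang)
for k in('lid_push','lid_hinge'):
    a,b=viewer.pinpoint(k,f),viewer.pinpoint(k,g); print(k,a[:1],b[:1])
    if a and b: print(tri((f,a[0]['location']),(g,b[0]['location'])))
c=f['img'][130:260,170:310,::-1]; cv2.imwrite('pics/c5.png',cv2.resize(c,None,fx=4.5,fy=4.5,interpolation=cv2.INTER_CUBIC))
E
```

```text
[596.41013602 -62.53663657  61.87756553] [-0.72379623  0.4758685   0.50010261] [0.00916806 0.15343382 0.03206368] 14.0
lid_push [{'location': [241.2, 203.2], 'score': 0.93}] [{'location': [263.0, 189.7], 'score': 0.68}]
[586.46651894 -63.96564155  72.51379966]
lid_hinge [] [{'location': [260.2, 136.1], 'score': 0.81}]
```

View pics/c5.png

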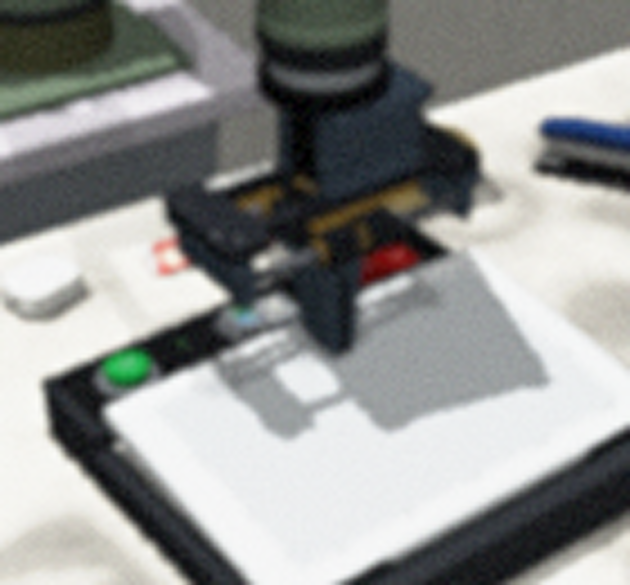

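```bash
cat >> h.py <<'E'
def proj(f,P):
    c=att(f['attitude']).T@(np.array(P,float)-np.array(f['position'],float)); u=c[:2]/c[2]; u=u*(1+f['k1']*(u@u))
    return np.array([f['cx']+f['fx']*u[0],f['cy']+f['fy']*u[1]])
E
python3 - <<'E'
from h import *
np.set_printoptions(precision=1,suppress=True)
f=viewer.grab_frame('scene')
s=sensors.state(); print(s['force'],s['torque'])
M=R.from_euler('xyz',s['ee_rot'],degrees=True).as_matrix()
for dx in(-16,0,16):
  for dy in(-13,13):
    P=s['ee_pos']+M@[dx,dy,14]; q=proj(f,P); print(dx,dy,P,q,(q-[170,130])*4.5)
for H in (745,750,755):
  for a in(0,.05,.1,.15):
    h=170*np.cos(a)-9*np.sin(a); P=[H-h*.998,-53-h*.062,44+170*np.sin(a)+9*np.cos(a)]; print(H,a,proj(f,P))
E
```

```text
[-0.8  0.1  0.7] [0.  0.1 0. ]
-16 -13 [579.6 -50.6  47.9] [242.8 207.5] [327.7 348.8]
-16 13 [581.3 -76.5  47.9] [235.3 210.8] [294.1 363.6]
0 -13 [595.6 -49.6  47.9] [246.1 210.3] [342.4 361.1]
0 13 [597.3 -75.5  47.9] [238.6 213.6] [308.6 376.2]
16 -13 [611.6 -48.5  47.9] [249.4 213. ] [357.5 373.7]
16 13 [613.2 -74.5  47.9] [241.9 216.5] [323.5 389.1]
745 0 [238.2 206.8]
745 0.05 [238.2 204.5]
745 0.1 [238.4 202.3]
745 0.15 [238.6 200.2]
750 0 [239.1 207.7]
750 0.05 [239.1 205.4]
750 0.1 [239.3 203.2]
750 0.15 [239.6 201. ]
755 0 [240.  208.6]
755 0.05 [240.1 206.3]
755 0.1 [240.2 204.1]
755 0.15 [240.5 201.9]
```

```bash
python3 - <<'E'
from h import *
np.set_printoptions(precision=1,suppress=True)
f=viewer.grab_frame('scene')
for n,t,ob in(('c2',[666.9,-58,235.1],(330,225)),('c3',[655.6,-58.7,166.2],(308,303)),('c4',[617.4,-61,122.7],(280,327))):
    M=R.from_euler('xyz',[180,0,3.7],degrees=True).as_matrix()
    print(n,'obs',np.array(ob)/3.5+[170,100],[proj(f,np.array(t)+M@[a,b,14]) for a,b in((16,13),(5,13),(5,-13),(0,0),(-16,-13),(-16,13))])
E
```

```text
c2 obs [264.3 164.3] [array([258.1, 174.2]), array([255.3, 172.2]), array([263.8, 168.9]), array([258.3, 169.7]), array([258.6, 165.3]), array([250.1, 168.6])]
c3 obs [258.  186.6] [array([255. , 195.7]), array([252.4, 193.6]), array([260.5, 190.2]), array([255.3, 191. ]), array([255.6, 186.5]), array([247.5, 189.9])]
c4 obs [250.  193.4] [array([246.2, 202.4]), array([243.8, 200.4]), array([251.6, 197.1]), array([246.6, 197.9]), array([247.1, 193.5]), array([239.3, 196.7])]
```

Even in free air the fingertips look about 15 mm higher than the nominal tip, so I'll go by force. The lid is still about 0.06–0.1 rad open.

Call:
{"method": "step_arm", "body": {"plan": [0,0,0.12,0,0,0,0,0,0.12,0,0,0,0,0,0.12,0,0,0]}}

```text
time_s: 12.3
ee_pos: [596.4, -62.5, 58.2]
ee_rot: [180.0, 0.0, 3.7]
force: [0.2, -0.7, 1.5]
gripper_width: 0.6
gripper_force: 0.5
```

Call:
{"method": "step_arm", "body": {"plan": [0,0,0.1,0,0,0,0,0,0.1,0,0,0,0,0,0,0,0,0]}}

```text
time_s: 12.55
ee_pos: [596.3, -62.5, 56.0]
ee_rot: [180.0, 0.0, 3.7]
force: [-0.9, -0.3, 0.1]
gripper_width: 0.8
gripper_force: 0.4
```

Call:
{"method": "step_arm", "body": {"plan": [0,0,0.1,0,0,0,0,0,0.1,0,0,0,0,0,0,0,0,0]}}

```text
time_s: 12.8
ee_pos: [596.4, -62.5, 54.1]
ee_rot: [180.0, 0.0, 3.7]
force: [0.0, 0.5, 1.3]
gripper_width: 0.7
gripper_force: 0.4
```

```bash
python3 - <<'E'
from h import *
np.set_printoptions(precision=2,suppress=True)
F=[]
f=viewer.grab_frame('scene'); g=viewer.grab_frame('top')
for i in range(4):
    s=sensors.state(); F.append(np.r_[s['force'],s['torque']]); viewer.grab_frame('wrist') if i<3 else 0
print(np.mean(F,0))
E
python3 - <<'E'
import sys; sys.path.insert(0,'.')
import os; os.chdir('.')
from h import *
f=viewer.grab_frame('scene'); g=viewer.grab_frame('top')
for k in('lid_push','scanner'):
    a,b=viewer.pinpoint(k,f),viewer.pinpoint(k,g); print(k,a[:1],b[:1])
    if a and b: print(tri((f,a[0]['location']),(g,b[0]['location'])))
c=f['img'][140:250,180:320,::-1]; cv2.imwrite('pics/c6.png',cv2.resize(c,None,fx=5,fy=5,interpolation=cv2.INTER_CUBIC))
E
```

```text
[-0.2  -0.36  1.14  0.01  0.1  -0.01]
lid_push [{'location': [238.7, 205.0], 'score': 0.72}] [{'location': [265.4, 193.5], 'score': 0.81}]
[577.7137967  -69.83691231  62.92662409]
scanner [{'location': [249.0, 233.3], 'score': 0.88}] [{'location': [146.5, 231.6], 'score': 0.15}]
[ 421.90278729  218.7699522  -243.24587572]
```

View pics/c6.png

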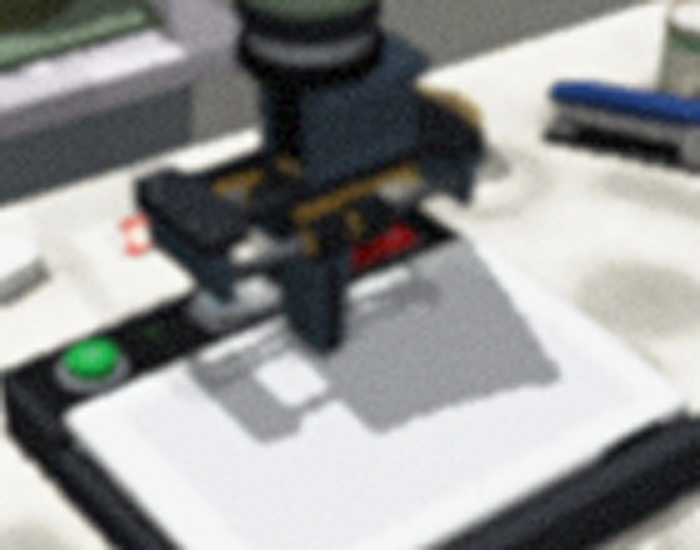

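Lid nearly shut (about 0.05 rad left), with the finger still on its face. I keep lowering slowly until the force climbs.

Call:
{"method": "step_arm", "body": {"plan": [0,0,0.1,0,0,0,0,0,0.1,0,0,0,0,0,0.1,0,0,0]}}

```text
time_s: 13.6
ee_pos: [596.3, -62.5, 51.2]
ee_rot: [180.0, 0.0, 3.7]
force: [-0.2, 0.5, 2.1]
gripper_width: 0.4
gripper_force: 0.5
```

Call:
{"method": "step_arm", "body": {"plan": [0,0,0.1,0,0,0,0,0,0.1,0,0,0,0,0,0,0,0,0]}}

```text
time_s: 13.85
ee_pos: [596.3, -62.5, 49.1]
ee_rot: [180.0, 0.0, 3.7]
force: [-0.9, -0.4, 0.7]
gripper_width: 0.5
gripper_force: 0.4
```

Call:
{"method": "step_arm", "body": {"plan": [0,0,0.1,0,0,0,0,0,0.1,0,0,0,0,0,0,0,0,0]}}

```text
time_s: 14.1
ee_pos: [596.4, -62.5, 47.1]
ee_rot: [180.0, 0.0, 3.7]
force: [-2.4, -1.0, 0.4]
gripper_width: 0.4
gripper_force: 0.4
```

Call:
{"method": "step_arm", "body": {"plan": [0,0,0.1,0,0,0,0,0,0.1,0,0,0,0,0,0,0,0,0]}}

```text
time_s: 14.35
ee_pos: [596.4, -62.5, 45.1]
ee_rot: [180.0, 0.0, 3.7]
force: [-0.2, 0.3, 1.1]
gripper_width: 0.5
gripper_force: 0.4
```

```bash
python3 - <<'E'
from h import *
f=viewer.grab_frame('scene'); g=viewer.grab_frame('top')
s=sensors.state(); print(s['ee_pos'],s['force'],s['torque'])
for k in('lid_push',):
    a,b=viewer.pinpoint(k,f),viewer.pinpoint(k,g); print(k,a[:1],b[:1])
    if a and b: print(tri((f,a[0]['location']),(g,b[0]['location'])))
c=f['img'][140:250,180:320,::-1]; cv2.imwrite('pics/c7.png',cv2.resize(c,None,fx=5,fy=5,interpolation=cv2.INTER_CUBIC))
E
```

```text
[596.40011057 -62.53400234  45.2546145 ] [ 0.49338548 -0.07996747  0.31225649] [-0.01274866  0.13774926 -0.00274678]
lid_push [{'location': [239.6, 206.8], 'score': 0.7}] []
```

View pics/c7.png

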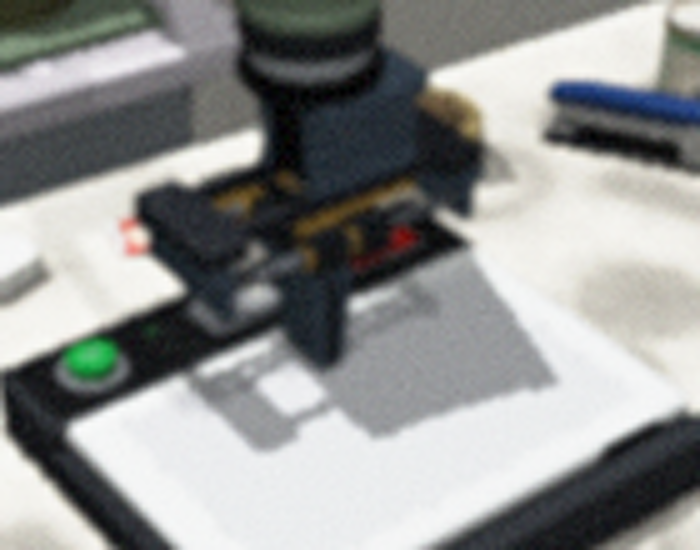

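Call:
{"method": "step_arm", "body": {"plan": [0,0,0.1,0,0,0,0,0,0.1,0,0,0,0,0,0.1,0,0,0]}}

```text
time_s: 14.8
ee_pos: [596.4, -62.6, 42.4]
ee_rot: [180.0, -0.0, 3.7]
force: [-1.8, 0.4, 2.2]
gripper_width: 0.2
gripper_force: 1.4
```

Call:
{"method": "step_arm", "body": {"plan": [0,0,0.1,0,0,0,0,0,0.1,0,0,0,0,0,0.1,0,0,0]}}

```text
time_s: 15.05
ee_pos: [596.5, -62.6, 40.0]
ee_rot: [180.0, -0.0, 3.7]
force: [-3.5, -0.5, 7.0]
gripper_width: 0.9
gripper_force: 3.9
```

Call:
{"method": "step_arm", "body": {"plan": [0,0,0.1,0,0,0,0,0,0.1,0,0,0,0,0,0,0,0,0]}}

```text
time_s: 15.3
ee_pos: [596.5, -62.6, 38.6]
ee_rot: [180.0, -0.0, 3.7]
force: [-3.8, 0.5, 10.9]
gripper_width: 0.2
gripper_force: 5.3
```

The force climbed to about 11 N with the 0.4 mm/N give, so the lid is shut, with contact at TCP z≈43. I lift off and look.

Call:
{"method": "step_arm", "body": {"plan": [0,0,-0.3,0,0,0,0,0,-1,0,0,0,0,0,-2,0,0,0,-2,0,-3,0,0,0,-2,0,-3,0,0,0]}}

```text
time_s: 15.72
ee_pos: [556.3, -65.0, 130.5]
ee_rot: [-180.0, 0.1, 3.7]
force: [1.0, -0.7, 1.0]
gripper_width: 0.5
gripper_force: 0.0
```

Call:
{"method": "step_arm", "body": {"plan": [-2,0,-2,0,0,0,-2,0,-2,0,0,0,-2,0,-2,0,0,0,-1,0,-1,0,0,0,0,0,0,0,0,0]}}

```text
time_s: 16.13
ee_pos: [486.6, -69.9, 202.9]
ee_rot: [179.9, -0.3, 3.7]
force: [-0.1, 0.1, 0.1]
gripper_width: 0.4
gripper_force: 0.0
```

```bash
python3 look.py 8 wrist scene top
```

```text
wrist [554.5 -65.2 383.5] [166.   -0.1 -86.3]
scanner [(np.float64(0.6), array([462.8, 184.3]), array([ 485.2, -332.8,    0. ])), (np.float64(0.59), array([251.2,  38. ]), array([634.9, -57.6,   0. ]))]
lid_push [(np.float64(0.97), array([250.9,  83.7]), array([581.7, -61. ,  53. ]))]
lid_hinge [(np.float64(0.15), array([278.5, 138.5]), array([529.2, -93.3,  44. ]))]
power_on_end [(np.float64(0.97), array([174.9, 138.7]), array([523.8,  11.5,  62. ]))]
mode_picture_end [(np.float64(0.94), array([277.2, 137.9]), array([531.1, -90.5,  62. ]))]
start_top [(np.float64(0.98), array([361.5, 137.1]), array([ 537.6, -174.5,   63. ]))]
scene [1295.3 -483.6  679.5] [-125.4    0.2   57.6]
scanner [(np.float64(0.69), array([247.9, 232.4]), array([632.2, -66.9,   0. ]))]
lid_push [(np.float64(0.64), array([238.9, 206.1]), array([573.6, -60. ,  53. ]))]
lid_hinge [(np.float64(0.9), array([278.4, 241.6]), array([747.4, -47.3,  44. ]))]
power_on_end [(np.float64(0.61), array([248. , 188.2]), array([521.8,   3.7,  62. ])), (np.float64(0.33), array([133.4, 209.3]), array([ 438. , -321.1,   62. ]))]
mo
[... 1032 characters left out ...]
86.3 -35.5 -58.4]
tri scene wrist start_top [ 537.7 -174.7   61.3]
tri scene wrist power_on_end [522.2   7.9  61.7]
tri scene wrist mode_picture_end [530.  -92.1  59.3]
tri top wrist lid_push [581.9 -65.6   4.6]
tri top wrist lid_hinge [576.5 -39.4 680. ]
tri top wrist start_top [ 571.6 -247.8   71.2]
tri top wrist power_on_end [525.4   7.6  78.5]
tri top wrist mode_picture_end [470.   21.4 816.1]
tri top scene lid_push [572.5 -64.7  53.8]
tri top scene lid_hinge [756.6 -58.6  56.2]
tri top scene start_top [ 616.8 -259.3  149.2]
tri top scene power_on_end [525.7   5.   64.1]
tri top scene mode_picture_end [ 337.8  103.4 -111.9]
[486.7 -69.7 200.4] [180.   -0.    3.7] [-0.3 -0.1 -0.2] 17.1833
```

View pics/wrist8.png

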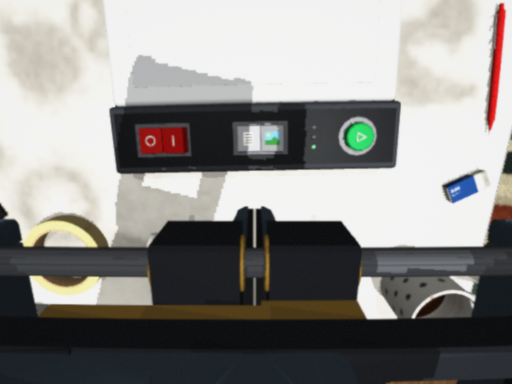

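```bash
python3 - <<'E'
from h import *
np.set_printoptions(precision=1,suppress=True)
f=viewer.grab_frame('wrist'); s=sensors.state(); print(s['ee_pos'],s['gripper_width'])
M=R.from_euler('xyz',s['ee_rot'],degrees=True).as_matrix()
for z in(14,0,-10,-20):
    print(z,[proj(f,s['ee_pos']+M@[x,0,z]) for x in(-16,-8,0,8,16)],proj(f,s['ee_pos']+M@[0,13,z]))
E
```

```text
[486.6 -69.6 200.4] 0.22291568603203224
14 [array([254. , 244.1]), array([254. , 232.7]), array([254., 221.]), array([254. , 209.2]), array([254., 197.])] [274.2 221. ]
0 [array([254. , 253.3]), array([254. , 241.2]), array([254. , 228.9]), array([254. , 216.2]), array([254. , 203.3])] [275.6 228.8]
-10 [array([254. , 260.7]), array([254. , 248.1]), array([254. , 235.2]), array([254. , 221.9]), array([254. , 208.4])] [276.8 235.1]
-20 [array([254., 269.]), array([254. , 255.7]), array([254. , 242.2]), array([254. , 228.3]), array([254., 214.])] [278.1 242.1]
```

Wrist view: lid flat. The red "I" half is at (174,140), the picture half at (272,138) and the key at (360,136). With the fingers closed the tips sit about 10 mm behind the TCP, so I'm using that for the heights. Next is the power rocker.

Call:
{"method": "step_arm", "body": {"plan": [0.85,-1.53,1.9,0,0,0,0.85,-1.53,1.9,0,0,0,0.85,-1.53,1.9,0,0,0,0.85,-1.53,1.9,0,0,0,0.85,-1.53,1.9,0,0,0]}}

```text
time_s: 17.65
ee_pos: [524.5, 10.2, 104.6]
ee_rot: [180.0, -0.0, 3.7]
force: [-0.3, -0.3, 0.4]
gripper_width: 0.3
gripper_force: 0.0
```

Call:
{"method": "step_arm", "body": {"plan": [0,0,1.2,0,0,0,0,0,1.2,0,0,0,0,0,1,0,0,0,0,0,0.6,0,0,0,0,0,0,0,0,0]}}

```text
time_s: 18.07
ee_pos: [523.2, 9.3, 64.2]
ee_rot: [-180.0, 0.1, 3.7]
force: [0.4, 0.9, -0.2]
gripper_width: 1.0
gripper_force: 0.0
```

Call:
{"method": "step_arm", "body": {"plan": [0,0,0.3,0,0,0,0,0,0.3,0,0,0,0,0,0.3,0,0,0,0,0,0.2,0,0,0]}}

```text
time_s: 18.4
ee_pos: [524.3, 9.3, 54.5]
ee_rot: [180.0, -0.0, 3.7]
force: [0.4, 0.4, 0.0]
gripper_width: 0.4
gripper_force: 0.2
```

Call:
{"method": "step_arm", "body": {"plan": [0,0,0.15,0,0,0,0,0,0.15,0,0,0,0,0,0.15,0,0,0,0,0,0,0,0,0]}}

```text
time_s: 18.73
ee_pos: [524.4, 9.3, 49.9]
ee_rot: [180.0, -0.0, 3.7]
force: [0.7, -0.3, 0.7]
gripper_width: 0.5
gripper_force: 0.7
```

Call:
{"method": "step_arm", "body": {"plan": [0,0,0.1,0,0,0,0,0,0.1,0,0,0,0,0,0,0,0,0]}}

```text
time_s: 18.98
ee_pos: [524.3, 9.5, 47.8]
ee_rot: [180.0, -0.0, 3.7]
force: [1.5, -0.6, 0.4]
gripper_width: 0.4
gripper_force: 0.7
```

Call:
{"method": "step_arm", "body": {"plan": [0,0,0.1,0,0,0,0,0,0.1,0,0,0,0,0,0,0,0,0]}}

```text
time_s: 19.23
ee_pos: [524.4, 9.5, 46.1]
ee_rot: [180.0, -0.0, 3.7]
force: [-1.2, -2.0, 5.7]
gripper_width: 0.4
gripper_force: 3.0
```

Call:
{"method": "step_arm", "body": {"plan": [0,0,0.1,0,0,0,0,0,0.1,0,0,0,0,0,0,0,0,0]}}

```text
time_s: 19.48
ee_pos: [524.4, 9.5, 44.6]
ee_rot: [180.0, -0.0, 3.7]
force: [-2.4, -0.8, 11.0]
gripper_width: 0.8
gripper_force: 4.8
```

The power rocker is at its stop (force rose at TCP z≈47). Next is the mode rocker.

Call:
{"method": "step_arm", "body": {"plan": [0,0,-0.8,0,0,0,0,0,-2,0,0,0,0,3.2,-1.5,0,0,0,0,3.8,0,0,0,0,0,3.05,0.8,0,0,0]}}

```text
time_s: 19.9
ee_pos: [532.3, -92.1, 81.0]
ee_rot: [179.9, -0.3, 3.8]
force: [-0.2, 0.1, -0.2]
gripper_width: 0.5
gripper_force: 0.0
```

Call:
{"method": "step_arm", "body": {"plan": [0,0,1,0,0,0,0,0,0.8,0,0,0,0,0,0.4,0,0,0,0,0,0,0,0,0]}}

```text
time_s: 20.23
ee_pos: [529.2, -89.6, 55.3]
ee_rot: [-179.9, 0.2, 3.8]
force: [-0.0, -0.7, 0.5]
gripper_width: 0.5
gripper_force: 0.0
```

```bash
python3 - <<'E'
from h import *
np.set_printoptions(precision=1,suppress=True)
f=viewer.grab_frame('wrist'); print(sensors.state()['ee_pos'])
for k,z in(('power_on_end',57),('mode_picture_end',62),('start_top',63)):
    print(k,[(x['score'],x['location'],atz(f,x['location'],z)) for x in viewer.pinpoint(k,f)[:1]])
E
```

```text
[529.9 -89.6  56. ]
power_on_end [(0.83, [90.2, 227.8], array([523.8,   8.8,  57. ]))]
mode_picture_end [(0.58, [257.2, 227.1], array([533. , -91.2,  62. ]))]
start_top [(0.69, [399.6, 227.8], array([ 538.2, -173.5,   63. ]))]
```

Aligned well with the mode rocker. Pressing.

Call:
{"method": "step_arm", "body": {"plan": [0,0.1,0.2,0,0,0,0,0,0.15,0,0,0,0,0,0.15,0,0,0,0,0,0.15,0,0,0,0,0,0.15,0,0,0]}}

```text
time_s: 20.85
ee_pos: [531.2, -92.2, 49.1]
ee_rot: [179.9, -0.1, 3.7]
force: [0.0, -1.4, 2.1]
gripper_width: 0.3
gripper_force: 1.1
```

Call:
{"method": "step_arm", "body": {"plan": [0,0,0.1,0,0,0,0,0,0.1,0,0,0,0,0,0,0,0,0]}}

```text
time_s: 21.1
ee_pos: [531.1, -92.1, 47.0]
ee_rot: [180.0, -0.0, 3.7]
force: [0.4, -2.2, 4.2]
gripper_width: 0.1
gripper_force: 2.0
```

Call:
{"method": "step_arm", "body": {"plan": [0,0,0.1,0,0,0,0,0,0,0,0,0]}}

```text
time_s: 21.27
ee_pos: [531.1, -92.1, 46.2]
ee_rot: [180.0, -0.1, 3.7]
force: [0.3, -2.3, 5.7]
gripper_width: 0.2
gripper_force: 2.9
```

Call:
{"method": "step_arm", "body": {"plan": [0,0,0.1,0,0,0,0,0,0.08,0,0,0,0,0,0,0,0,0]}}

```text
time_s: 21.52
ee_pos: [531.1, -92.1, 44.9]
ee_rot: [180.0, -0.1, 3.7]
force: [-0.7, -2.4, 9.9]
gripper_width: 0.5
gripper_force: 4.5
```

Call:
{"method": "step_arm", "body": {"plan": [0,0,-1,0,0,0,0,0,-2,0,0,0,0.1,2.75,-2,0,0,0,0.06,2.75,0,0,0,0,0,2.75,0,0,0,0]}}

```text
time_s: 21.93
ee_pos: [538.0, -174.3, 95.4]
ee_rot: [-180.0, -0.1, 3.8]
force: [-0.1, -0.1, -0.6]
gripper_width: 0.2
gripper_force: 0.0
```

Call:
{"method": "step_arm", "body": {"plan": [0,0,0,0,0,0,0,0,0,0,0,0]}}

```text
time_s: 22.1
ee_pos: [536.8, -174.4, 93.6]
ee_rot: [-179.9, 0.1, 3.6]
force: [-0.0, -0.7, -0.1]
gripper_width: 0.3
gripper_force: 0.0
```

```bash
python3 - <<'E'
from h import *
np.set_printoptions(precision=1,suppress=True)
f=viewer.grab_frame('wrist'); print(sensors.state()['ee_pos']); cv2.imwrite('pics/w9.png',f['img'][:,:,::-1])
for k,z in(('power_on_end',57),('mode_picture_end',57),('start_top',63),('lid_push',53)):
    print(k,[(x['score'],x['location'],atz(f,x['location'],z)) for x in viewer.pinpoint(k,f)[:1]])
E
```

```text
[ 536.7 -173.5   93.5]
power_on_end [(0.59, [4.1, 209.0], array([526.1,   7.6,  57. ]))]
mode_picture_end [(0.96, [138.0, 214.6], array([528.3, -91.4,  57. ]))]
start_top []
lid_push [(0.87, [99.7, 137.2], array([581.6, -64.7,  53. ]))]
```

View pics/w9.png

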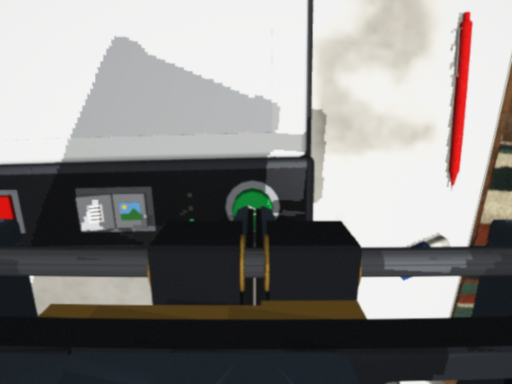

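The finger is centred over the green key at (253,205), and the picture half at (131,211) sits down. Pressing the key.

Call:
{"method": "step_arm", "body": {"plan": [0,0,1.2,0,0,0,0,0,1.2,0,0,0,0,0,0.8,0,0,0,0,0,0.5,0,0,0,0,0,0.3,0,0,0]}}

```text
time_s: 22.77
ee_pos: [537.2, -173.4, 53.4]
ee_rot: [-180.0, 0.1, 3.7]
force: [-0.6, 1.0, 2.5]
gripper_width: 0.3
gripper_force: 1.1
```

Call:
{"method": "step_arm", "body": {"plan": [0,0,0.2,0,0,0,0,0,0.2,0,0,0,0,0,0.2,0,0,0,0,0,0,0,0,0]}}

```text
time_s: 23.1
ee_pos: [537.2, -173.4, 48.8]
ee_rot: [-179.9, 0.0, 3.7]
force: [-3.6, 3.0, 8.3]
gripper_width: 0.5
gripper_force: 4.0
```

Call:
{"method": "step_arm", "body": {"plan": [0,0,0.15,0,0,0,0,0,0,0,0,0]}}

```text
time_s: 23.27
ee_pos: [537.3, -173.5, 47.7]
ee_rot: [-179.9, 0.0, 3.7]
force: [-3.1, 2.2, 9.7]
gripper_width: 0.4
gripper_force: 4.7
```

Call:
{"method": "step_arm", "body": {"plan": [0,0,-0.5,0,0,0,0,0,-1,0,0,0,0,0,-2,0,0,0,-1,0,-3,0,0,0,-1,0,-3,0,0,0]}}

```text
time_s: 23.68
ee_pos: [517.7, -175.6, 142.6]
ee_rot: [180.0, 0.0, 3.7]
force: [0.3, -1.1, -0.3]
gripper_width: 0.5
gripper_force: 0.0
```

Call:
{"method": "step_arm", "body": {"plan": [-1.5,0,-2,0,0,0,-1.5,0,-2,0,0,0,-1,0,-1,0,0,0,0,0,0,0,0,0,0,0,0,0,0,0]}}

```text
time_s: 24.1
ee_pos: [478.0, -178.2, 191.9]
ee_rot: [180.0, -0.1, 3.7]
force: [0.5, 0.6, -0.2]
gripper_width: 0.4
gripper_force: 0.0
```

```bash
python3 look.py 10 wrist scene | grep -v tri; python3 -c "
import cv2
a=cv2.imread('pics/wrist10.png')[80:220]; b=cv2.imread('pics/scene10.png')[140:250,150:320]
b=cv2.resize(b,(464,300),interpolation=cv2.INTER_CUBIC);import numpy as np
o=np.zeros((520,768,3),np.uint8);o[:210,:768]=cv2.resize(a,(768,210));o[215:515,:464]=b;cv2.imwrite('pics/fin.png',o)"
```

```text
wrist [ 546.5 -173.5  372.3] [165.8  -0.1 -86.3]
scanner [(np.float64(0.79), array([151.3,  21.4]), array([633.7, -57.9,   0. ]))]
lid_push [(np.float64(0.56), array([140.5,  64.9]), array([582.6, -64. ,  53. ]))]
lid_hinge []
power_on_end [(np.float64(0.89), array([ 67.1, 120.6]), array([527.1,   5. ,  62. ]))]
mode_picture_end [(np.float64(0.59), array([166.6, 125.8]), array([527.7, -91.4,  62. ]))]
start_top [(np.float64(0.69), array([250.6, 118.2]), array([ 539.8, -171.2,   63. ]))]
scene [1295.3 -483.6  679.5] [-125.4    0.2   57.6]
scanner [(np.float64(0.92), array([251.3, 233.4]), array([641. , -61.2,   0. ]))]
lid_push [(np.float64(0.73), array([242.2, 205.5]), array([576.3, -50.6,  53. ]))]
lid_hinge [(np.float64(0.6), array([277.8, 239.9]), array([741.4, -44.8,  44. ]))]
power_on_end [(np.float64(0.41), array([249.1, 186.9]), array([517.6,  10.3,  62. ]))]
mode_picture_end [(np.float64(0.54), array([222.1, 201. ]), array([537. , -94.1,  62. ]))]
start_top [(np.float64(0.41), array([197.7, 210.6]), array([ 541.3, -173.5,   63. ]))]
[ 477.8 -178.   191.5] [180.    0.    3.7] [ 0.5 -0.5 -0.1] 24.8
```

View pics/fin.png

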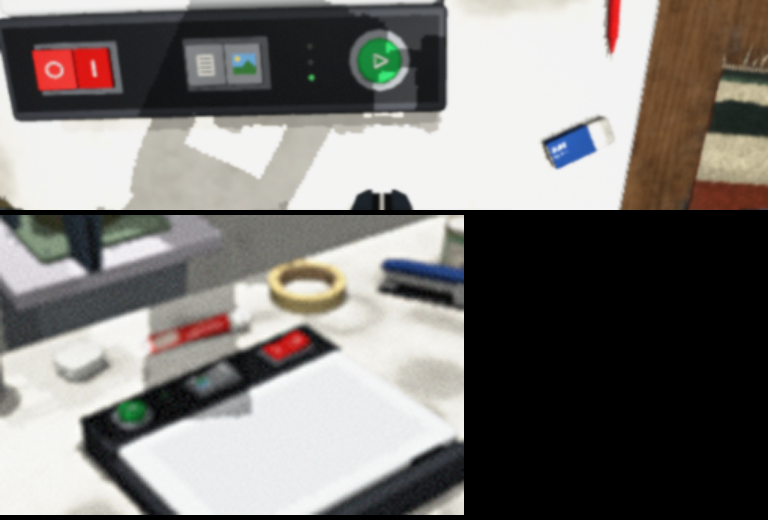

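The lid is flat. Both rockers have their right halves down (red "I" at (95,68), picture at (243,64)), the key is back up at (380,60), and the other things on the desk that show in this view look untouched.

```bash
python3 -c "
from workcell import env
print(env.job_done())"
```

```text
the job is handed in; nothing more can be done
None
```

I pushed the lid shut, tapped the power rocker to on and the mode rocker to picture, pressed the start key about 6 mm down and let it come up, then handed the job in at about 25 s; no verdict came back.

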